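Pry off the flash unit's terminal cover

TASK

Take the flat pry tool from the rubber mat, put its blade into the notch at the end of the black terminal cover on the flash power unit and lever that end up until it springs free of its catches, keeping your fingers off the cover until then. Then lay the tool back on the mat, lift the cover off and lay it right way up in the aluminium tray without dropping it. Do not push the glass lens, the lamp socket or the springs out of their places.

Things in the scene. Friction and masses are not known exactly. Their poses are not given: they have to be found in the camera images.
- housing: Flash power unit: grey steel box 150 x 120 x 90 mm (x, y, z), fixed. Origin: centre of its underside. Its top is flat, 90 mm up, bare for 30 mm on either side of the cover. +x points from the cover's notched end to its far end; a stop rib 8 mm high stands 2 mm behind the far end.
- ledge_edge (a point): Middle of the housing's -x top edge, 90 mm up: a good fulcrum. From here a bare flat ledge 10 mm wide leads along +x to the notched end of the seated cover.
- cover_center (a point): Centre of the terminal cover, 8 mm above its rim plane: a loose black plastic cap 120 x 60 x 16.5 mm (x, y, z; 0.11 kg) snapped on the housing top, axes along the housing's. Two legs, 46 mm from here towards -x, reach 14 mm below its rim into slots with spring catches. Set down right way up it leans about 0.13 rad on its legs.
- cover_notch (a point): Middle of the cover's notched -x end, on its rim plane. Notch: 24 mm wide, open to the housing top below; the first 5 mm open upwards too, then a roof 8 mm above the rim plane for 25 mm, under which the blade goes (legs 36 mm apart beside it).
- cover_legs (a point): Point midway between the two legs, on the rim plane. The catches need about 10 N upward at the notch until this end has risen about 5 mm; then they spring it up and hold it about 10 mm high (cover tilted about 0.1 rad, far end still down). Nothing holds it any more then: it lifts straight off.
- tool_grip (a point): Centre of the pry tool's wooden handle, 12 mm above its underside. Handle 100 x 20 x 24 mm (x, y, z); a flat steel blade 90 mm long, 16 mm wide, 2.5 mm thick runs on from its +x end at the handle's mid-height. Tool 190 mm long, 0.12 kg, centre of mass about 22 mm from here towards the blade. It lies loose on the mat.
- tool_tip (a point): Middle of the blade's end, 140 mm from tool_grip along the tool's +x, same height.
- mat: Black rubber mat 260 x 120 x 4 mm (x, y, z), fixed; origin at the centre of its underside.
- tray: Open aluminium tray 220 x 170 x 28 mm (x, y, z) outside, walls and floor about 4 mm, fixed; origin at the centre of its underside.
- lens_mid (a point): squat amber glass indicator lens, 64 mm across, 42 mm tall; a bystander. Point about 21 mm above its underside.
- socket_mid (a point): white ceramic lamp socket, 60 mm across, 55 mm tall; a bystander. Point about 27 mm above its underside.
- spring_a_mid (a point): chrome coil spring standing on end, 34 mm across, 65 mm tall; a bystander. Point about 32 mm above its underside.
- spring_b_mid (a point): chrome coil spring standing on end, 34 mm across, 65 mm tall; a bystander. Point about 32 mm above its underside.

How it is judged:
By the outcome, as a careful person would: the job done as asked, in the order asked, and still so for the second after the job is handed in, with the robot touching nothing.
It also fails if it takes over 72 s, if anything falls off the work surface, if the arm or the gripper's body presses on something with over 40 N, if the wrist force passes 120 N, or if a joint passes its speed limit or range.

ROBOT

A 6-joint arm with a two-finger parallel gripper is mounted at the origin on the work surface. World frame = base frame: x ahead of the robot, y to its left, z up, the work surface at z = 0. Lengths are in mm, angles in degrees, forces in N, time in s.
With the tool pointing down it reaches from about 325 to 925 mm from the base axis. Payload 3.1 kg.
Tool frame: the origin (TCP) lies at the very end of the fingers, on their centre line; the grasp point (between the pads) lies grasp_offset behind it (grasp_offset is the distance from the TCP to the grasp point, in mm); z points along the fingers, x is the direction in which the jaws open and shut, and the axes are right-handed (so a half turn about z gives the same grasp; the last joint's range is limited). The gripper opens to 85 mm and grips with 20 to 120 N. Pads are 22 mm wide; open, the fingers measure 114 mm over their backs; the gripper's body (76 mm by 85 mm) begins 54 mm behind the grasp point. The pads swing forward as they close: fully open they stand 13 mm farther back than shut.
Start: joints at [61.753, 12.427, 92.441, -0, 75.132, -6.429], TCP at [232.272, 580.249, 231.3] pointing down, gripper open.
Joint ranges: [-157.48, 157.48], [-44.54, 120.13], [17.64, 146.25], [-64.5, 244.5], [7.68, 150.69], [-147.95, 147.95]. Speed limits (degrees/s): [159.86, 159.86, 180, 180, 180, 180].

INTERFACE

Orientations are given as [roll, pitch, yaw] about the fixed x, y, z axes, in that order (R = Rz(yaw) Ry(pitch) Rx(roll)).
In Python, from station import * gives the robot as it stands. Calls block until the motion is done:
- goto(position, orientation): joint-space move of the TCP to a pose.
- move_l(position, attitude=None, speed=150): straight line of the TCP; attitude=None keeps the orientation; speed is the mean speed in mm/s.
- move_j(angles): joint-space move.
- grip(opening, squeeze=None): finger opening in mm; squeeze is the grip in N (None keeps the last); returns when the fingers have stopped.
- wait(seconds).
- solve_ik(position, orientation): joint angles nearest the present ones, or None.
- get_obs(): the state.
- get_image(name): name is "scene" or "side" or "wrist"; returns the picture (400x640x3 uint8, red, green, blue); there is no depth.
- get_calibration(name): a dict with "fx", "fy", "cx", "cy" (pixels), "R" (3x3) and "t" (3): a world point X has camera coordinates R X + t; the wrist camera has in their place "mount" (4x4, takes a point from camera to tool coordinates, whose origin is the TCP and whose axes are the tool frame's). Camera axes: x right, y down, z forward; pixel columns grow to the right and rows downward; lengths in mm; the calibration is good to about 2 mm. A picture is of the moment at which its call begins: read the wrist's pose just before it. get_calibration takes no time and is no camera call.
A pose or a line that the arm cannot do raises Unreachable and nothing moves.
- sign_off(): hands the job in, once; it reports no verdict.
Trained networks look in the newest picture that a camera, given by its name, has taken for a name from the list of things; names that differ only in an ending like _2 or _b are one class to them, and where a whole thing is asked for, a point or a joint stands for the part that bears it (a point fixed in the world has none). Each returns a list of dicts, best first, with "score" (0 to 1); they miss things now and then, are a little off and sometimes report something else, mostly with a low value. They report only what shows in the picture. A call takes as long as a camera call.
- spot_in(name, camera): "extent" ([centre column, centre row, width, height] in pixels, round what is visible of it).
- regions_of(name, camera): "region" (400x640 bool, what is visible of it) and "extent" ([centre column, centre row, width, height] in pixels, round what is visible of it).
The state is a dict: "t": time; "joint_pos": joint angles; "qvel": joint speeds; "effort": joint torques, N m; "tcp_pos": TCP position; "ee_rot": TCP orientation; "wrist_force": force on the tool from outside, world axes, zero at the start; "moment": the same for the moment, N m; "grip_width": finger opening in mm.
Only numpy, scipy, OpenCV 4.12 (cv2) and the standard library are available. Lean on these libraries where they do the work, as an engineer would, in place of code of your own. Each camera call takes 0.05 s, during which the arm holds its last target. There are 200 camera calls.

## Working session

There is one attempt and no reset: what is moved stays moved. The work goes in short steps, each a Python script; the robot and the scene stay as the last script left them, time stands still between calls to the robot, and variables do not carry over. Pictures are saved under pics/ and viewed, about 8 in all and at most 12, crops included, and the job is handed in when it is done.

```bash
mkdir -p pics; ls; cat > h.py <<'E'
from station import *
import numpy as np, cv2
from scipy.spatial.transform import Rotation as Ro
def save(n,im): cv2.imwrite('pics/'+n+'.png',im[:,:,::-1])
def cam(name):
    c=get_calibration(name)
    if 'R' in c: return c,np.array(c['R']),np.array(c['t'])
    o=get_obs(); T=np.eye(4); T[:3,:3]=toR(o['ee_rot']); T[:3,3]=o['tcp_pos']
    W=np.linalg.inv(T@np.array(c['mount'])); return c,W[:3,:3],W[:3,3]
def toR(e): return Ro.from_euler('xyz',e,degrees=True).as_matrix()
def bp(C,uv,z):
    c,R,t=C; d=R.T@np.array([(uv[0]-c['cx'])/c['fx'],(uv[1]-c['cy'])/c['fy'],1]); o=-R.T@t
    return o+d*(z-o[2])/d[2]
def pj(C,X):
    c,R,t=C; p=R@np.array(X,float)+t; return np.array([c['cx']+c['fx']*p[0]/p[2],c['cy']+c['fy']*p[1]/p[2]])
E
python3 - <<'E'
from h import *
a=get_image('scene'); b=get_image('side'); save('scene',a); save('side',b)
save('both',np.vstack([cv2.resize(a,(480,300)),cv2.resize(b,(480,300))]))
o=get_obs(); print(o)
print({k:(np.round(v,3).tolist() if k!='name' else v) for k,v in get_calibration('wrist').items()})
for cn in ('scene','side'):
  C=cam(cn); print(cn,'cam at',-C[1].T@C[2],C[0]['fx'])
  for n in ['housing','cover_center','cover_notch','tool_grip','tool_tip','mat','tray','lens_mid','socket_mid','spring_a_mid']:
    for d in spot_in(n,cn)[:2]: print(n,round(d['score'],2),np.round(d['extent'],1),np.round(bp(C,d['extent'][:2],{'housing':45,'cover_center':98,'cover_notch':90,'tool_grip':16,'tool_tip':16}.get(n,20)),0))
E
```

```text
pics
{'t': 0.1, 'joint_pos': array([ 6.17544308e+01,  1.24734356e+01,  9.25211172e+01, -1.71422441e-03,
        7.51332341e+01, -6.42867732e+00]), 'qvel': array([-0.06231507, -0.16457422, -0.2446656 , -0.08016264,  0.01286233,
       -0.01348392]), 'effort': array([-8.22641232e-04, -3.98074508e+01, -3.04973030e+01, -7.95703932e-05,
        4.20436918e-03, -1.07822922e-05]), 'tcp_pos': array([231.90628591, 579.57292558, 230.0713311 ]), 'ee_rot': array([-1.79987338e+02,  1.27168820e-01,  6.81835639e+01]), 'wrist_force': array([0.65255077, 0.27186302, 0.22606755]), 'moment': array([-0.00788673,  0.01420444,  0.0320599 ]), 'grip_width': 85.17497209205226}
{'fx': 350.722, 'fy': 350.722, 'cx': 317.125, 'cy': 199.766, 'mount': [[1.0, -0.0, -0.0, -1.318], [0.0, 0.956, 0.294, -75.538], [0.0, -0.294, 0.956, -142.898], [0.0, 0.0, 0.0, 1.0]]}
scene cam at [1314.28668345 -234.09776543  936.55591259] 408.8936325541466
housing 0.63 [315.4 254.5  59.1  73.4] [679. -17.  45.]
cover_center 0.6 [313.6 237.8  40.6  39.2] [663. -17.  98.]
cover_notch 0.58 [317.  237.3  40.7  42.1] [658.  -6.  90.]
tool_t
[... 586 characters left out ...]
using 0.79 [360.  226.9  85.2  76.7] [672. -32.  45.]
cover_center 0.75 [357.6 204.4  62.5  31.1] [666. -16.  98.]
cover_notch 0.83 [359.1 206.2  60.8  28.9] [670. -13.  90.]
cover_notch 0.63 [362.4 225.2  83.9  74.1] [665. -75.  90.]
tool_grip 0.91 [259.5 153.3  64.   17.8] [447. 344.  16.]
tool_tip 0.61 [262.1 153.4  60.3  18.1] [455. 343.  16.]
tool_tip 0.51 [428.5 328.6  26.3  31.5] [ 752. -283.   16.]
mat 0.98 [251.6 157.5  89.   24.4] [424. 317.  20.]
tray 0.74 [276.  349.6 156.6  98.8] [ 473. -299.   20.]
lens_mid 0.74 [369.4 178.3  21.9  22.8] [744. 185.  20.]
socket_mid 0.61 [402.6 283.9  29.1  34.3] [ 732. -180.   20.]
spring_a_mid 0.67 [426.9 325.5  28.5  31.6] [ 750. -278.   20.]
```

View pics/scene.png

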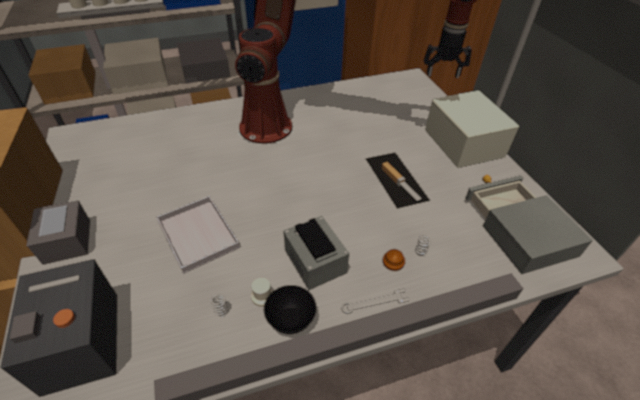

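View pics/side.png

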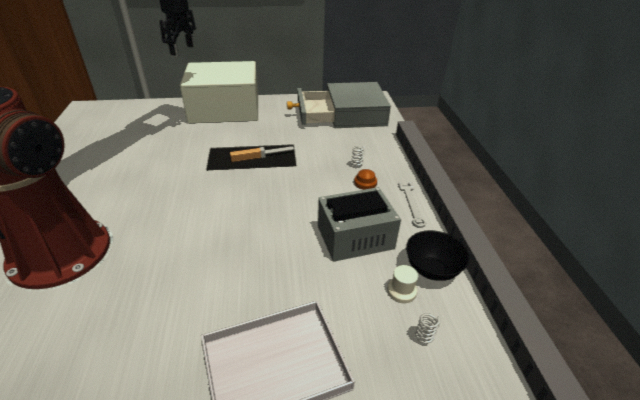

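```bash
cat > look.py <<'E'
from h import *
def look(n,pos,yaw,names,zs):
    goto(pos,[180,0,yaw]); C=cam('wrist'); a=get_image('wrist'); save(n,a); np.save(n+'.npy',np.hstack([C[1],C[2][:,None]]))
    for k in names:
        for d in regions_of(k,'wrist')[:2]:
            m=cv2.findContours(d['region'].astype(np.uint8),cv2.RETR_EXTERNAL,cv2.CHAIN_APPROX_NONE)[0]
            if not m: continue
            c=max(m,key=cv2.contourArea); w=np.array([bp(C,p[0],zs[k])[:2] for p in c],np.float32); r=cv2.minAreaRect(w)
            print(n,k,round(d['score'],2),np.round(d['extent'],0),'rect',np.round(r[0],1),np.round(r[1],1),round(r[2],1))
    return C
E
python3 - <<'E'
from look import *
zs=dict(tool_grip=20,tool_tip=16,housing=90,cover_center=104,cover_notch=104,mat=4,ledge_edge=90)
look('w_tool',[440,345,200],75,['tool_grip','tool_tip','mat'],zs)
print(get_obs()['t'])
look('w_house',[640,-15,300],90,['housing','cover_center','cover_notch'],zs)
print(get_obs()['t'],get_obs()['joint_pos'])
E
```

```text
w_tool tool_grip 0.88 [322. 181. 104. 182.] rect [452.5 352.3] [189.4  22.7] 10.9
w_tool mat 0.84 [312. 140. 188. 280.] rect [419.9 352.4] [121.5 260.5] 89.6
2.5
w_house housing 0.77 [312. 189. 140. 160.] rect [662.5 -16.4] [155.5 120.5] 9.9
w_house housing 0.63 [316. 190.  77. 124.] rect [664.7 -17.3] [128.7  63.9] 9.8
w_house cover_center 0.78 [314. 190.  79. 122.] rect [660.9 -16.9] [123.7  61.1] 10.1
w_house cover_notch 0.6 [314. 189.  77. 126.] rect [660.  -17.2] [123.5  60.9] 9.9
4.2667 [-7.52247086e+00  1.16442020e+01  8.60363430e+01  1.00455073e-02
  8.23571823e+01 -9.76132065e+01]
```

View pics/w_tool.png

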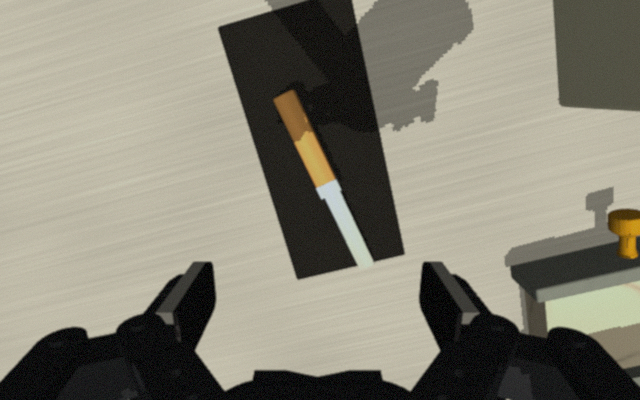

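View pics/w_house.png

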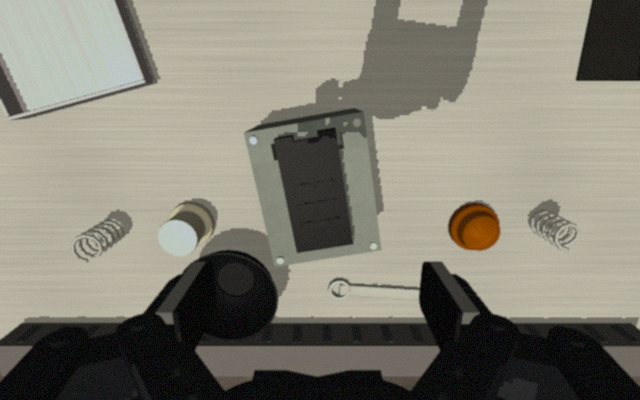

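```bash
python3 - <<'E'
import cv2
a=cv2.imread('pics/w_house.png')[95:275,235:395]; cv2.imwrite('pics/crop1.png',cv2.resize(cv2.convertScaleAbs(a,alpha=1.5,beta=20),None,fx=3.3,fy=3.3,interpolation=cv2.INTER_CUBIC))
E
```

```text
(no output)
```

View pics/crop1.png

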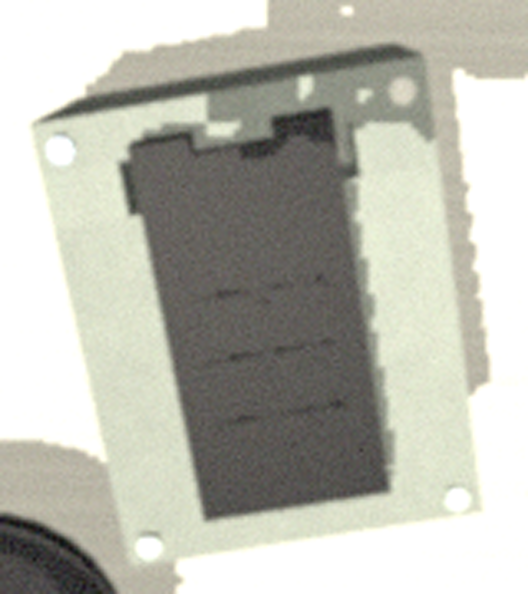

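```bash
python3 - <<'E'
from look import *
zs=dict(housing=90,cover_center=106.5)
ims=[]
for n,p,y in (('hA',[685,-13,230],100),('hB',[637,-20,230],-80)):
    C=look(n,p,y,['cover_center','housing'],zs); ims.append(cv2.imread(f'pics/{n}.png')[40:330,170:470])
    # predicted points for check
    c=np.array([662,-16.7]);u=np.array([np.cos(np.radians(10)),np.sin(np.radians(10))]);v=np.array([-u[1],u[0]])
    for a,b,z in ((-70,0,90),(-60,-12,90),(-60,12,90),(-70,-60,90),(-70,60,90),(80,-60,90),(80,60,90),(60,30,106.5),(60,-30,106.5)):
        q=pj(C,[*(c+a*u+b*v),z])-[170,40]; cv2.drawMarker(ims[-1],tuple(int(round(t)) for t in q),(0,0,255),0,5,1)
ims[1]=cv2.rotate(ims[1],cv2.ROTATE_180)
cv2.imwrite('pics/crop2.png',cv2.resize(cv2.convertScaleAbs(np.hstack(ims),alpha=1.4,beta=20),None,fx=1.33,fy=1.33,interpolation=cv2.INTER_CUBIC))
print(get_obs()['t'],get_obs()['joint_pos'])
E
```

```text
hA cover_center 0.93 [318. 160.  85. 158.] rect [660.4 -16.9] [120.7  61.2] 9.9
hA housing 0.67 [317. 160. 163. 181.] rect [665.4 -16.3] [149.7 120.6] 9.7
hA housing 0.47 [321. 162.  80. 157.] rect [664.  -16.3] [127.5  63.8] 9.8
hB cover_center 0.65 [321. 156.  83. 159.] rect [660.8 -17.6] [121.1  61.5] 9.6
hB housing 0.74 [318. 143. 161. 189.] rect [665.6 -16.3] [151.6 120.8] 9.8
7.625 [-8.10172122e+00  1.39604127e+01  9.07459514e+01  5.42419694e-04
  7.52931497e+01  7.18918791e+01]
```

View pics/crop2.png

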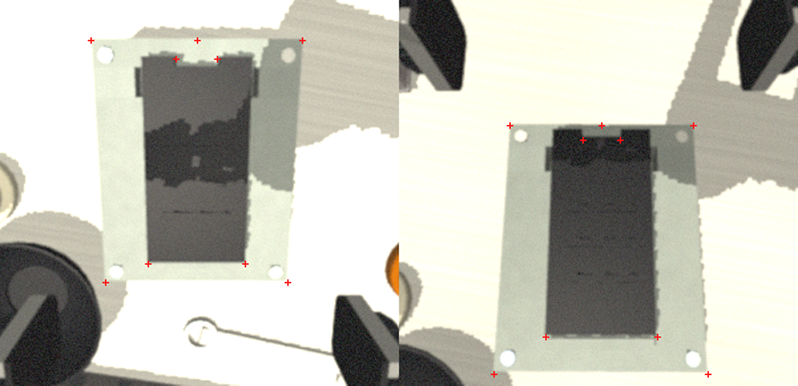

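```bash
cat > p.py <<'E'
from h import *
PSI=np.radians(9.8); u=np.array([np.cos(PSI),np.sin(PSI),0]); v=np.array([-u[1],u[0],0]); Z=np.array([0,0,1.])
E=np.array([591.6,-29.1,90.]); D=7.0; R0=Ro.from_euler('xyz',[180,0,99.8],degrees=True)
def pose(th,L,h):
    "tool pitched th deg tip-up, blade underside passing h above the ledge edge, tip L beyond it"
    t=np.radians(th); a=np.cos(t)*u+np.sin(t)*Z; n=np.cos(t)*Z-np.sin(t)*u
    return E+(1.25+h)*n-(140-L)*a-D*n, (Ro.from_rotvec(-t*v)*R0).as_euler('xyz',degrees=True)
def F(): o=get_obs(); return round(o['t'],2),np.round(o['wrist_force'],1),np.round(o['tcp_pos'],1),round(o['grip_width'],1)
E
python3 - <<'E'
from p import *
try: print('offset',grasp_offset)
except NameError: print([k for k in dir() if not k.startswith('_')])
G=[408.3,343.8]; A=[180,0,100.9]
for q in (pose(0,-40,3),pose(0,35,3),pose(25,35,0)): print(np.round(solve_ik(*q),0))
grip(60)
goto([*G,80],A); move_l([*G,9],A,speed=120); print(F())
grip(15,80); wait(.2); print(F())
move_l([*G,110],speed=120); print(F(),get_obs()['moment'])
save('w_held',get_image('wrist'))
E
```

```text
offset 18.700000000000003
[ -18.   -3.  126.    0.   57. -118.]
[ -14.    6.  117.    0.   57. -114.]
[ -21.    2.  132.   28.   27. -144.]
(10.84, array([ 0.6, -0.6,  0.8]), array([408.9, 344. ,   9.4]), 59.9)
(11.49, array([-1.1, -0.6,  6.4]), array([409.2, 344.4,  10.2]), 18.2)
(12.48, array([ 1. ,  1. , -1.1]), array([407.5, 343.3, 109. ]), 18.0) [-0.00298156  0.06665118  0.00889824]
```

```bash
python3 - <<'E'
from p import *
for th in range(0,27,4): print(th,np.round(solve_ik(*pose(th,35,0.3)),0))
goto(*pose(3,-25,5)); wait(.2); print(F())
a=get_image('side'); c=a[170:290,220:400]; save('s1',cv2.resize(c,None,fx=4,fy=4,interpolation=cv2.INTER_CUBIC))
C=cam('side'); p,_=pose(3,-25,5); t=np.radians(3); ax=np.cos(t)*u+np.sin(t)*Z; g=p+D*Z
for k in (-50,0,50,140): print(k,(pj(C,g+k*ax)-[220,170])*4)
print('edge',(pj(C,E)-[220,170])*4,'notch',(pj(C,E+10*u)-[220,170])*4)
E
```

```text
0 [ -14.    7.  117.    0.   57. -114.]
4 [ -15.    5.  119.    2.   52. -116.]
8 [ -16.    4.  122.    5.   47. -119.]
12 [ -17.    3.  125.    8.   42. -122.]
16 [ -18.    2.  127.   12.   37. -127.]
20 [ -19.    2.  130.   18.   32. -133.]
24 [ -20.    2.  132.   26.   28. -141.]
(14.22, array([ 0.5, -0.6, -1.3]), array([429.6, -56.4,  80.7]), 18.0)
-50 [ 20.54027129 250.78933917]
0 [116.92740623 229.82190304]
50 [211.16232173 209.32264686]
140 [375.58713925 173.55473176]
edge [419.67676103 172.66767735] notch [437.26123088 169.54843909]
```

View pics/s1.png

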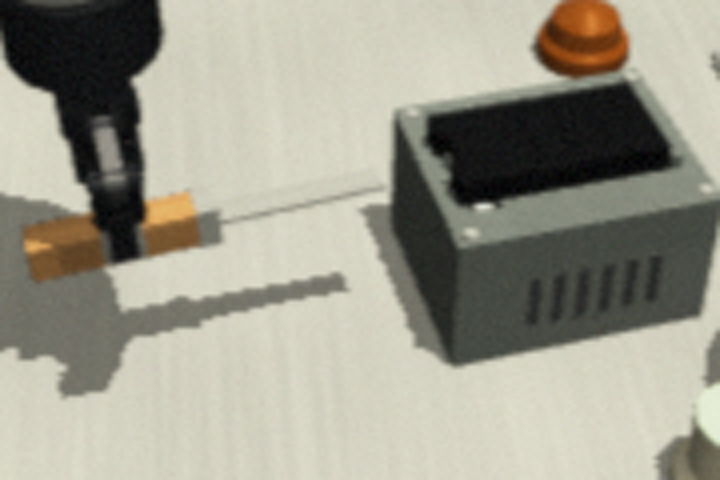

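```bash
python3 - <<'E'
from p import *
C=cam('side'); o=get_obs(); print(F(),o['ee_rot'])
g=o['tcp_pos']; 
for d in (0,1,2,3):
  for D_ in (6,4):
    t=np.radians(3-d); ax=np.cos(t)*u+np.sin(t)*Z; gg=g+D_*Z
    print(d,D_,[np.round((pj(C,gg+k*ax)-[220,170])*4+[8,1]) for k in (-50,50,140)],(gg+140*ax)[2])
E
cat > /dev/null <<'E'
E
python3 - <<'E'
import cv2
a=cv2.imread('pics/s1.png')[130:310,0:420]
cv2.imwrite('pics/s1b.png',cv2.resize(a,None,fx=1.9,fy=1.9))
E
```

```text
(14.28, array([-0.4, -0.2, -0.7]), array([429.5, -56.5,  80.7]), 18.2) [1.76992285e+02 1.67217211e-03 9.98835971e+01]
0 6 [array([ 29., 252.]), array([220., 211.]), array([384., 175.])] 94.01034147074861
0 4 [array([ 30., 255.]), array([220., 214.]), array([384., 178.])] 92.01034147074861
1 6 [array([ 29., 251.]), array([220., 212.]), array([384., 178.])] 91.56923713508662
1 4 [array([ 30., 254.]), array([220., 215.]), array([384., 181.])] 89.56923713508662
2 6 [array([ 29., 250.]), array([220., 213.]), array([384., 182.])] 89.12664449795618
2 4 [array([ 29., 253.]), array([220., 216.]), array([384., 185.])] 87.12664449795618
3 6 [array([ 29., 249.]), array([220., 214.]), array([384., 185.])] 86.68330759673648
3 4 [array([ 29., 251.]), array([220., 217.]), array([384., 188.])] 84.68330759673648
```

View pics/s1b.png

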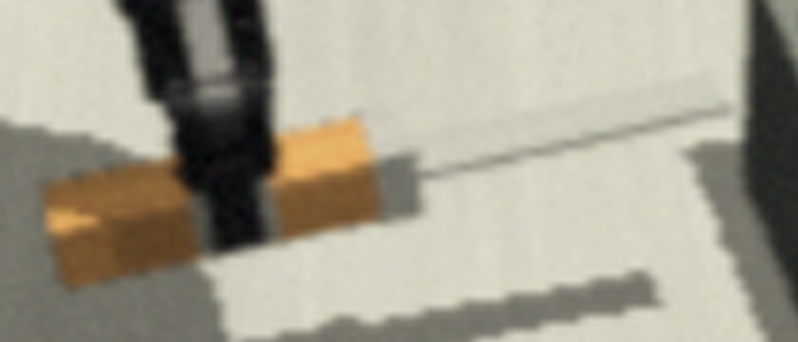

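```bash
sed -i 's/D=7.0;/D=5.0; DEL=0.7;/' p.py; python3 - <<'E'
s=open('p.py').read()
i=s.index('    return E+'); j=s.index('def F')
s=s[:i]+'''    b=np.radians(th+DEL); n2=np.cos(b)*Z-np.sin(b)*u
    return E+(1.25+h)*n-(140-L)*a-D*n2, (Ro.from_rotvec(-b*v)*R0).as_euler('xyz',degrees=True)
def fz(k=5):
    s=[]
    for _ in range(k): wait(.03); s.append(get_obs()['wrist_force'])
    return np.mean(s,0)
'''+s[j:]
open('p.py','w').write(s)
E
python3 - <<'E'
from p import *
move_l(*pose(0,-12,5),speed=60); move_l(*pose(0,7,5),speed=60); f0=fz(); print(F(),f0)
h=5
while h>-4:
    h-=0.5; move_l(*pose(0,7,h),speed=40); f=fz(4)-f0
    if h<2.1: print(h,np.round(f,1))
    if abs(f[2])>2.0 or np.linalg.norm(f)>4: break
print('contact h',h,F())
move_l(*pose(0,7,h+2.5),speed=40)
E
```

```text
(15.33, array([-0.5,  0.1, -1.2]), array([460.2, -51.7,  91.1]), 18.0) [-0.20783833  0.40874529 -1.09273402]
2.0 [ 0.4 -0.5  0.5]
1.5 [ 0.3 -0.4  0.3]
1.0 [ 0.1 -0.4 -0.3]
0.5 [ 0.2 -0.1  0.1]
0.0 [-0.1 -0.3  0.3]
-0.5 [ 0.1 -0.2 -0.1]
-1.0 [ 0.6 -0.2  0.2]
-1.5 [ 0.1 -0.5 -0. ]
-2.0 [-0.1 -0.4  0.5]
-2.5 [ 0.5 -0.4  0.9]
-3.0 [-0.  -0.1  1.6]
-3.5 [-0.7 -0.1  2.7]
contact h -3.5 (21.85, array([-0.3, -0.1,  1.4]), array([460.7, -51.8,  82.9]), 17.8)
```

```bash
python3 - <<'E'
from p import *
move_l(*pose(0,7,-0.3),speed=40); f0=fz(); 
for L in (13,20,27,35):
    move_l(*pose(0,L,-0.3),speed=60); f=fz(3)-f0; print(L,np.round(f,1))
    if np.linalg.norm(f)>5: break
print(F())
a=get_image('side'); c=a[170:270,270:420]; save('s2',cv2.resize(c,None,fx=5,fy=5,interpolation=cv2.INTER_CUBIC))
E
```

```text
13 [-0.3  0.2  0.3]
20 [-0.3  0.   0.7]
27 [-0.3  0.7  0.1]
35 [-0.9 -0.3  0.2]
(23.98, array([-1.7, -0.8, -0.7]), array([488.2, -46.9,  85.9]), 18.3)
```

View pics/s2.png

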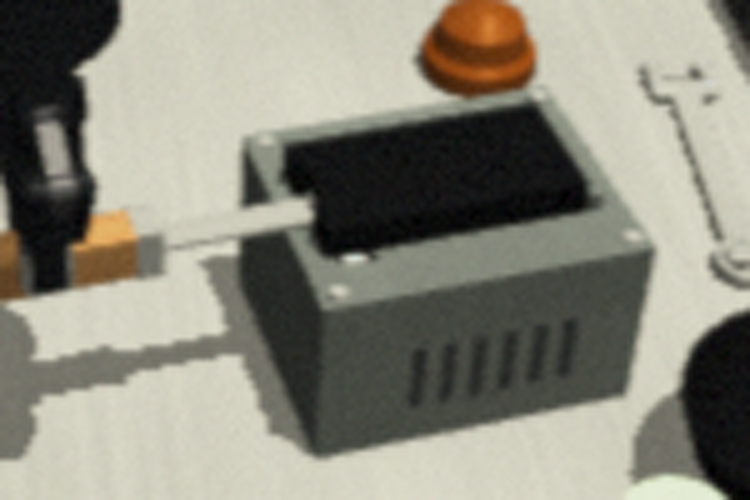

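```bash
python3 - <<'E'
from p import *
for th in (4,8,11,14,17,20,22):
    move_l(*pose(th,35,-2.0),speed=50); f=fz(3); o=get_obs(); print(th,np.round(f,1),np.round(o['moment'],2),np.round(o['joint_pos'][5]),round(o['t'],1))
    if np.linalg.norm(f)>40: print('STOP'); break
a=get_image('side'); c=a[170:270,270:420]; save('s3',cv2.resize(c,None,fx=5,fy=5,interpolation=cv2.INTER_CUBIC))
E
```

```text
4 [-0.1 -0.4 -0.4] [ 0.01  0.01 -0.  ] -116.0 24.5
8 [-0.7 -0.1 -1. ] [-0.02  0.19 -0.  ] -119.0 24.9
11 [-3.7 -0.   0.1] [-0.06  0.79  0.07] -122.0 25.2
14 [-5.8 -0.4  0.2] [-0.1   1.04  0.03] -125.0 25.6
17 [-0.4  0.3 -1.8] [-0.01  0.44  0.09] -129.0 25.9
20 [ 0.1  0.3 -0.6] [-0.01  0.28  0.04] -134.0 26.3
22 [ 0.5  0.3 -0.9] [-0.08  0.31  0.02] -138.0 26.6
```

View pics/s3.png

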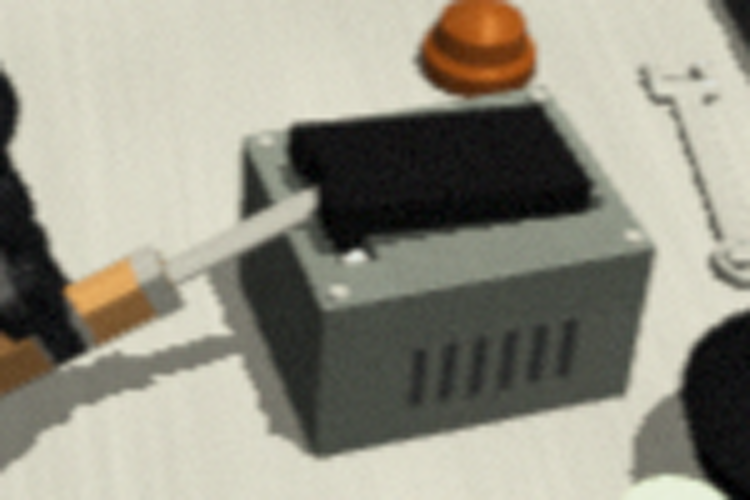

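```bash
python3 - <<'E'
from look import *
from p import *
move_l(*pose(8,35,0),speed=60); move_l(*pose(8,-30,3),speed=120); print(F())
G=[408.3,343.8]; A=[180,0,100.9]
goto([*G,70],A); move_l([*G,16],A,speed=120); f0=fz(4); z=16
while z>8.5:
    z-=1; move_l([*G,z],A,speed=40); f=fz(3)-f0
    if abs(f[2])>2.5: break
print('down',z,np.round(f,1),F())
grip(50); wait(.2); move_l([*G,110],A,speed=150); print(F())
print([ (round(d['score'],2),np.round(d['extent'])) for n in ['tool_grip','mat'] if get_image('side') is not None for d in spot_in(n,'side')[:1]])
grip(85)
look('w_tray',[480,-280,260],90,['tray'],dict(tray=28)); print(F())
look('w_cov',[637,-20,260],-80,['cover_center'],dict(cover_center=110)); print(F())
E
```

```text
(28.0, array([-0.8, -1. , -1.3]), array([426.3, -58. ,  65.8]), 18.3)
down 9 [-2.3 -1.3  8.2] (32.67, array([-1.9, -1.4,  6.7]), array([408.6, 344. ,  10.2]), 18.6)
(34.11, array([-0.8, -0.4, -0.2]), array([407.6, 343.3, 109.1]), 50.0)
[(0.77, array([262., 155.,  65.,  14.])), (0.84, array([250., 159.,  90.,  24.]))]
w_tray tray 0.97 [277. 142. 207. 235.] rect [ 467.3 -316.3] [220.2 170.6] 14.4
(37.15, array([0.5, 0.3, 0.1]), array([ 480.3, -279.1,  259.7]), 85.0)
w_cov cover_center 0.79 [320. 149.  76. 145.] rect [661.6 -17.4] [122.3  62.8] 9.0
(40.17, array([ 0.7,  0.3, -0. ]), array([637. , -20.2, 260. ]), 85.1)
```

```bash
cat > q.py <<'E'
from p import *
def att(yaw,tilt):
    y=np.radians(yaw); w=np.array([-np.sin(y),np.cos(y),0])
    return (Ro.from_rotvec(tilt*w)*Ro.from_euler('xyz',[180,0,yaw-90],degrees=True)).as_euler('xyz',degrees=True)
E
python3 - <<'E'
from q import *
c=np.array([660.9,-17.2]); A=att(9.8,.1)
def at(z): return [c[0]+0.1*(z-103)*u[0],c[1]+0.1*(z-103)*u[1],z]
goto(at(150),A); f0=fz(4)
for z in (110,100,96,92.5):
    move_l(at(z),A,speed=80); f=fz(3)-f0; print(z,np.round(f,1))
    if abs(f[2])>4: break
grip(50,40); wait(.3); print(F())
p=get_obs()['tcp_pos']
move_l([p[0],p[1],p[2]+15],A,speed=40); print(F()); move_l([p[0],p[1],190],A,speed=100); wait(.2); print(F(),fz(5)-f0)
a=get_image('side'); b=get_image('wrist'); save('l1',np.hstack([cv2.resize(a[90:250,290:430],(420,480)),b[:,200:440].repeat(1,0)[:400].copy() if 0 else cv2.resize(b[120:400,200:440],(380,480))]))
E
```

```text
110 [ 0.3  0.6 -0.4]
100 [-0.1  0.3 -0.4]
96 [ 0.5  0.4 -0.5]
92.5 [ 0.1  0.2 -0.2]
(43.31, array([-1.8,  1.6,  4.1]), array([660.1, -17.1,  93. ]), 59.4)
(43.84, array([-0.2, -0. , -0.9]), array([660.2, -17.3, 108.1]), 58.9)
(45.01, array([-0.2, -0.7, -0.6]), array([659.4, -17.1, 188.8]), 59.0) [ 0.08847022  0.4309098  -1.29551524]
```

View pics/l1.png

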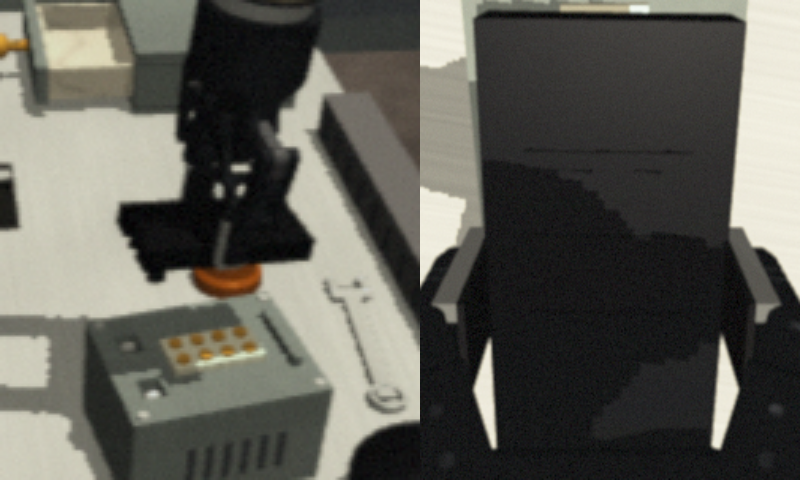

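```bash
python3 - <<'E'
from q import *
c=[467.3,-316.3]; A=att(14.4,.13)
goto([*c,130],A); move_l([*c,24],A,speed=120); f0=fz(5); z=24
while z>6.5:
    z-=1; move_l([*c,z],A,speed=40); f=fz(3)-f0
    if abs(f[2])>1.8: break
print(z,np.round(f,1),F())
grip(80); wait(.3); print(F())
move_l([*c,110],A,speed=150); grip(85); print(F())
goto([440,-180,330],[180,0,-75]); wait(.3)
a=get_image('side'); b=get_image('scene'); C=cam('side')
save('fin',np.hstack([cv2.resize(a[120:400,190:460],(463,480)),np.vstack([cv2.resize(a[130:190,195:320],(335,160)),cv2.resize(b[190:340,150:300],(335,320))])]))
print(F())
E
```

```text
10 [-0.7  0.7  3.7] (52.73, array([0.2, 0. , 3.6]), array([ 467.5, -316.4,   10.5]), 59.5)
(53.37, array([ 0.4, -1.2, -0.2]), array([ 467.3, -316.3,   10. ]), 80.1)
(54.41, array([-1.2,  0.7,  0.1]), array([ 466.4, -315.7,  108.5]), 85.1)
(55.83, array([-0.2, -0.9, -0.5]), array([ 439.9, -180.2,  329.2]), 84.8)
```

View pics/fin.png

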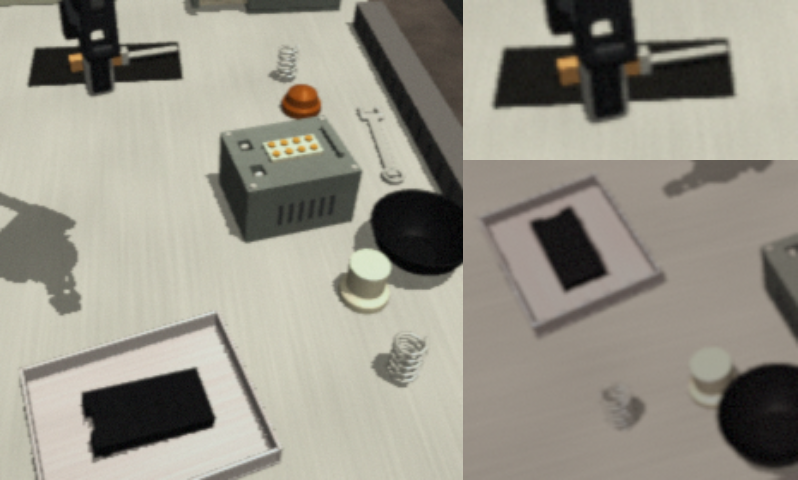

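The picture shows the cover right way up in the tray, the tool on the mat behind the gripper, and the socket, lens and both springs standing. I'm handing in.

```bash
python3 -c "
from h import *
print(sign_off(), get_obs()['t'])"
```

```text
the job is handed in; nothing more can be done
the job is handed in; nothing more can be done
```

The job is done and handed in at about 56 s of the 72 s allowed.

- **Prying:** I put the blade 25 mm past the notched end of the cover and levered it over the housing's ledge edge. The wrist force peaked near 6 N at 14° of tilt, then fell away, and the side picture showed that end sprung up. The gripper did not touch the cover before that.
- **Tool:** I laid it back at its original place on the mat. The final side picture shows it lying there, partly hidden behind the gripper.
- **Cover:** I lifted it straight off and lowered it into the tray until I felt about 3.7 N of contact before letting go. The final pictures show it right way up inside the tray, near the middle.
- **Bystanders:** The last pictures show the lens, the lamp socket and both springs standing, apparently where they started; I did not re-measure them.

**Disagreement:** The side camera put the blade about 2 mm lower than the touch on the ledge did; I used the touch. No other check failed.

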